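# Stand the slumped profile up in the stock bin and bar it in

## Task

One of the aluminium profiles in the grey stock bin has slumped over the bin's front edge. Tip it back up inside its compartment, without lifting it out of the bin, so that it stands upright on its foot near the back wall like the other two; then slide the retaining bar fully home across the front of all three. Leave the other profiles standing and don't disturb the other things on the bench.

Things in the scene. Friction and masses are not known exactly. Their poses are not given: they have to be found in the camera images.
- bin: Stock bin of grey sheet steel, fixed. Origin: centre of its underside, on the bench; x from its front (robot side) to its back wall, y along its length, z up. Outside 138 (x) by 196 (y) mm; front and end walls 150 high, back wall 185 high; walls 4 thick, floor 5 thick; inside from x = -65 to +65 mm. The retaining bar runs along y above it at x = +16, z = 177 mm.
- bin_mid (a point): Middle of the bin's floor, on its upper face (axes as the bin's). Two dividers 138 mm high cross the bin at y = -32 and +32 mm, making three compartments about 60 mm long, centred at y = -64, 0 and +64 mm, one profile in each; which stands where varies.
- bin_sleeve (a point): Outer end of the guide sleeve of the bar, 19 mm in diameter, on the bin's +y end (bin frame: x +16, y +143, z 177 mm). Brackets for the bar stand up to z = 193 mm at both ends of the bin.
- profile: The slumped one: square T-slot aluminium profile 30 x 30 x 275 mm, 0.25 kg (0.18 to 0.33), the longest, loose. Origin: centre of its foot; z along it to its upper end. Starts with its foot near the back wall, leaning about 35 deg to the bin's front over the front wall's edge. Stands freely once within about 5 deg of upright; pushed hard against the back wall's top its foot can kick forward.
- profile_top (a point): Centre of the upper end face of the slumped profile, 275 mm from its foot; at the start it hangs about 40 mm out in front of the bin, 240 mm above the bench; the lower edge of that end face is 55 mm out and 230 mm up.
- offcut_a: Standing neighbour: square T-slot profile 30 x 30 x 215 mm, loose, on the floor of another compartment, its centre 17 mm in front of the inside of the back wall. Origin: centre of its foot, z along its length.
- offcut_b: Standing neighbour: square T-slot profile 30 x 30 x 195 mm, loose, standing in the same way in the remaining compartment. Origin: centre of its foot, z along its length.
- bar (a joint): Retaining bar, steel, 10 mm in diameter, sliding along the bin's y. Value in m: 0 = fully home (a dead stop), its tip in the eye on the bin's -y end, 12 mm in front of the faces of the standing profiles; grows as it is drawn out to the bin's +y, up to 0.23. Starts drawn out 0.195 to 0.225, clear of all compartments. Takes about 2 N to move and stays where it is left.
- bar_handle (a point): Middle of the bar's handle: the outer end of the bar, bent straight up, 10 mm in diameter, from z = 177 to 230 mm above the bench. This point is at z = 205 mm; in the bin's frame x = +16 mm, y = +152 mm plus the bar's value. Pushing it towards the bin's -y sends the bar home.
- spray: Bystander: spray can, 52 mm in diameter, 190 mm tall, standing loose to the left. Origin: centre of its underside.
- driver: Bystander: screwdriver with a black handle lying loose on the bench to the right of the bin, less than 40 mm high. Origin about its middle.
- spanner: Bystander: spanner lying loose on the bench at the left, less than 20 mm high. Origin about its middle.
Mind the look-alikes: they are no part of the job. What is shaped like the offcut_b but red is not meant.

How it is judged:
By the outcome, as a careful person would: the job done as asked, in the order asked, and still so for the second after the job is handed in, with the robot touching nothing.
It also fails if it takes over 58 s, if anything falls off the work surface, if the arm or the gripper's body presses on something with over 40 N, if the wrist force passes 120 N, or if a joint passes its speed limit or range.

## Robot

A 7-joint arm with a two-finger parallel gripper is mounted at the origin on the work surface. World frame = base frame: x ahead of the robot, y to its left, z up, the work surface at z = 0. Lengths are in m, angles in rad, forces in N, time in s.
With the tool pointing down it reaches from about 0.425 to 0.925 m from the base axis. Payload 6.8 kg.
Tool frame: the origin (TCP) lies on the centre line of the jaws, within the pads' length; the fingertips stand 8 mm ahead of it and the grasp point (between the pads) lies 11 mm behind it (bot.tips_ahead is the distance from the TCP to the fingertips, in m); z points along the fingers, y is the line along which they close (so a half turn about z gives the same grasp; the last joint's range is limited). The gripper opens to 85 mm and grips with 20 to 120 N. Pads are 22 mm wide; open, the fingers measure 114 mm over their backs; the gripper's body (76 mm by 85 mm) begins 54 mm behind the grasp point. The pads swing forward as they close: fully open they stand 13 mm farther back than shut.
Start: joints at [1.1, 0.477, 0.022, 1.555, -0.011, 1.109, -0.083], TCP at [0.24, -0.631, 0.239] pointing down, gripper open.
Joint ranges: [-2.96, 2.96], [-0.34, 2.1], [-1.41, 1.46], [0.24, 2.44], [-1.37, 4.51], [0.17, 1.92], [-2.96, 2.96]. Speed limits (rad/s): [2.39, 2.39, 3.14, 3.14, 3.14, 3.14, 3.14].

## Interface

Orientations are given as a unit quaternion [w, x, y, z].
In Python, from station import bot gives the robot as it stands.
- The arm moves only by the tool send_rows, never from a script. Its argument "deltas" is text: rows parted by semicolons, each of 4 numbers parted by spaces: the shift along the tool's x, y, z in m, then the turn about the tool's z in degrees. In form: x y z spin; .... A call has 1 to 5 rows; each row is the pose to reach, as a shift and turn from the pose commanded when the call began, along the tool's axes at that moment; what a row does not reach only later rows make up. A row lasts 1/10 s, in which the tool goes at most 50 mm and 8.59 degrees, less where a joint would pass 70% of its speed; a pose out of reach is approached as far as the arm can. A call with a gripper value outside its range is refused whole. "claw" is the opening, from 0 (shut) to 1 (fully open), set as the call begins (left out, the last holds). The fingers move at their own pace and stop on an object; "force" is the grip in N (left out, the last holds). Time passes only in rows, so rows that repeat a pose let the fingers close. It gives the time, the measured TCP pose, the force, the opening and the grip force at its end, in the units of the state.
- bot.get_obs(): the state, without advancing time (a new reading comes with each control period).
- bot.read_camera(name): name is "scene" or "top" or "wrist"; returns a dict with "img" (480x640x3 uint8, red, green, blue), "depth" (480x640 float32, m along the optical axis (not along the pixel's ray), 0 where there is no reading), "fx", "fy", "cx", "cy" (pixels), "dist_coeffs" ([k1, k2, p1, p2, k3] as OpenCV has them; the pictures are not rectified), "camera_from_world" (4x4, takes a point from world to camera coordinates). Camera axes: x right, y up, looking along -z (the intrinsics and any distortion apply to the point x, -y, -z); pixel columns grow to the right and rows downward; lengths in m; the calibration is good to about 2 mm. A picture is of the moment at which its call begins.
- bot.hand_in(): hands the job in; it is judged then, once.
Trained networks look in a picture, given as the dict that the camera call returned (one of the last four; its "shot" number tells which), for a name from the list of things; names that differ only in an ending like _2 or _b are one class to them, and where a whole thing is asked for, a point or a joint stands for the part that bears it (a point fixed in the world has none). Each returns a list of dicts, best first, with "confidence" (0 to 1); they miss things now and then, are a little off and sometimes report something else, mostly with a low value. They report only what shows in the picture. A call takes as long as a camera call. They do not tell look-alikes from the thing itself.
- bot.masks_of(picture, query): "mask" (480x640 bool, what is visible of it).
- bot.landmark_of(picture, query): "xyz" ([x, y, z] in m, in world coordinates, good to about 4 mm: a listed point, or the origin of a listed thing).
The state is a dict: "t": time; "q": joint angles; "joint_vel": joint speeds; "joint_torque": joint torques, N m; "eef_pos": TCP position; "tool_rot": TCP orientation; "contact_force": force on the tool from outside, world axes, zero at the start; "torque": the same for the moment, N m; "gripper_width": opening from 0.0 (shut) to 1.0 (fully open); "grasp_force": force on a finger pad.
Only numpy, scipy, OpenCV 4.12 (cv2) and the standard library are available. Lean on these libraries where they do the work, as an engineer would, in place of code of your own. Each camera call takes 0.05 s, during which the arm holds its last target. There are 200 camera calls.

## Working session

There is one attempt and no reset: what is moved stays moved. The work goes in short steps, Python scripts to look and compute and a tool call to move; the robot and the scene stay as the last step left them, time stands still between calls to the robot, and variables do not carry over. Pictures are saved under pics/ and viewed, at most 10 in all, crops included, and the job is handed in when it is done.

Besides the shell and the picture viewer there is one more tool, called after "Request:" as name(argument=value, ...), one argument or row to a line, values as JSON. send_rows: Moves the arm, as the interface text tells. Its arguments: {"type":"object","properties":{"deltas":{"type":"string"},"claw":{"type":"number"},"force":{"type":"number"}},"required":["deltas"]}

```bash
mkdir -p pics
cat > h.py <<'E'
from station import bot
import numpy as np, cv2
from scipy.spatial.transform import Rotation as R
def save(p,n): cv2.imwrite('pics/'+n,cv2.cvtColor(p['img'],cv2.COLOR_RGB2BGR))
def lm(p,qs):
    for q in qs:
        for d in bot.landmark_of(p,q)[:3]: print(q,np.round(d['xyz'],4),round(d['confidence'],2))
def pose():
    o=bot.get_obs(); w=o['tool_rot']; r=R.from_quat([w[1],w[2],w[3],w[0]])
    return np.array(o['eef_pos']),r.as_matrix(),o
def todelta(target):
    p,M,o=pose(); return M.T@(np.array(target)-p)
E
python3 - <<'E'
from h import *
p,M,o=pose(); print(o['t'],p,M.round(3),o['q'],o['gripper_width'])
ims=[]
for c in ['scene','top']:
    a=bot.read_camera(c); save(a,c+'0.png'); print(c)
    lm(a,['bin','bin_mid','bin_sleeve','profile','profile_top','offcut_a','offcut_b','bar_handle','spray','driver','spanner'])
E
```

```text
0.0 [ 0.23937818 -0.63052974  0.23834053] [[ 0.935  0.355 -0.001]
 [ 0.355 -0.935  0.002]
 [-0.    -0.002 -1.   ]] [ 1.09987256  0.47779159  0.02230393  1.55642817 -0.01149795  1.10927826
 -0.08308458] 0.9991358210173334
scene
bin [ 0.5994 -0.1131  0.0013] 0.89
bin_mid [ 0.5106 -0.192   0.2404] 0.32
bin_sleeve [0.5804 0.0287 0.1774] 0.56
profile [ 5.968e-01 -1.118e-01  1.000e-04] 0.25
profile [0.5439 0.4559 0.004 ] 0.23
offcut_a [ 0.7559 -0.0011  0.0024] 0.68
offcut_a [ 0.6286 -0.3189 -0.0022] 0.64
offcut_b [ 0.7559 -0.0011  0.0024] 0.68
offcut_b [ 0.6286 -0.3189 -0.0022] 0.64
bar_handle [0.5265 0.2486 0.2083] 0.93
spray [0.5464 0.4568 0.0031] 0.83
driver [ 0.4704 -0.3761 -0.0028] 0.59
spanner [0.4021 0.301  0.0035] 0.91
top
bin [ 5.970e-01 -1.117e-01  1.000e-04] 0.6
bin_mid [ 0.6005 -0.11    0.0058] 0.71
bin_sleeve [0.5781 0.0326 0.1797] 0.84
bin_sleeve [ 0.5979 -0.1112  0.0025] 0.64
bin_sleeve [ 0.6588 -0.1526  0.0126] 0.28
profile [ 0.6559 -0.1521  0.0126] 0.7
profile_top [ 0.5053 -0.1948  0.2403] 0.83
profile_top [ 5.461e-01  4.551e-01 -3.000e-04] 0.6
offcut_a [ 0.6332 -0.3204  0.0022] 0.73
offcut_a [ 7.478e-01 -1.700e-03 -6.000e-04] 0.72
offcut_a [ 0.6475 -0.1038  0.0078] 0.67
offcut_b [ 0.6332 -0.3204  0.0022] 0.73
offcut_b [ 7.478e-01 -1.700e-03 -6.000e-04] 0.72
offcut_b [ 0.6475 -0.1038  0.0078] 0.67
bar_handle [0.5226 0.2472 0.2097] 0.93
spray [ 0.5457  0.4555 -0.0022] 0.96
driver [ 0.4618 -0.378  -0.0018] 0.94
spanner [0.4046 0.2963 0.0013] 0.68
```

View pics/scene0.png

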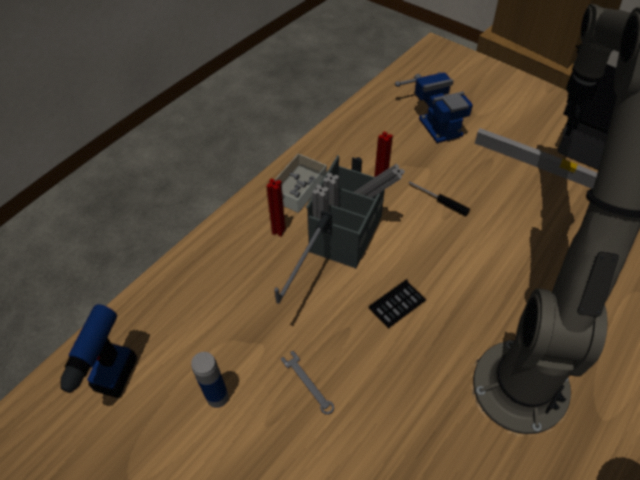

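View pics/top0.png

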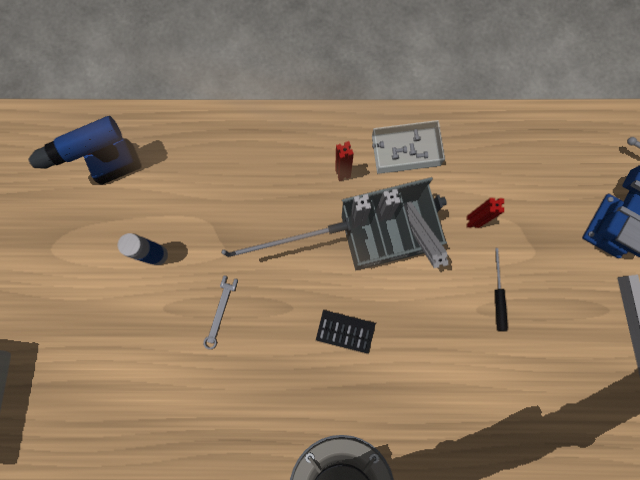

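The slumped profile is the silver one, with its top at about (440,262) in the top view. Two other silver ones stand at (363,203) and (392,197). The red ones at (344,160) and (485,212) are decoys. The bar handle is at (228,254). Next I'll measure the bin yaw and the profile's pose from depth.

```bash
cat >> h.py <<'E'
def cloud(p,m):
    v,u=np.nonzero(m&(p['depth']>0)); K=np.array([[p['fx'],0,p['cx']],[0,p['fy'],p['cy']],[0,0,1]])
    n=cv2.undistortPoints(np.stack([u,v],1).astype(float)[:,None],K,np.array(p['dist_coeffs']))[:,0]
    d=p['depth'][v,u]; c=np.stack([n[:,0]*d,-n[:,1]*d,-d,np.ones_like(d)],1)
    return (c@np.linalg.inv(p['camera_from_world']).T)[:,:3]
E
python3 - <<'E'
from h import *
a=bot.read_camera('top')
C=cloud(a,np.ones((480,640),bool))
w=C[(np.hypot(C[:,0]-.598,C[:,1]+.112)<.17)&(C[:,2]>.13)]
# bar
b=C[(C[:,1]>.07)&(C[:,1]<.26)&(C[:,2]>.165)&(C[:,2]<.19)&(abs(C[:,0]-.55)<.06)]
f=np.polyfit(b[:,1],b[:,0],1); yaw=np.degrees(np.arctan(-f[0])); print('bar',len(b),yaw,np.polyval(f,0),b[:,2].mean())
# bench-level bin outline: wall tops
m=[d for d in bot.masks_of(a,'bin') if d['confidence']>.4]
for d in m: print('binmask',d['confidence'],d['mask'].sum(),cv2.minAreaRect(np.argwhere(d['mask']).astype(np.float32)))
for t in [yaw]:
    c,s=np.cos(np.radians(t)),np.sin(np.radians(t)); Rb=np.array([[c,-s],[s,c]])
    L=(C[:,:2]-[.598,-.112])@Rb
    k=(L[:,1]>-.094)&(L[:,1]<-.034)&(L[:,0]<.055)&(L[:,0]>-.14)&(C[:,2]>.1)
    P=np.c_[L[k],C[k,2]]
    for z in np.arange(.1,.26,.02):
        q=P[(P[:,2]>z)&(P[:,2]<z+.02)]
        if len(q)>5: print(round(z,2),len(q),q.min(0).round(3),q.max(0).round(3),np.median(q,0).round(3))
    k=(abs(L[:,0])<.1)&(abs(L[:,1])<.12)&(C[:,2]>.175)
    k2=k&(L[:,0]>.04)&(C[:,2]<.19); print('backwall',L[k2].min(0),L[k2].max(0),np.median(L[k2],0),'yaw err',np.polyfit(L[k2,1],L[k2,0],1))
    for z0,z1 in [(.205,.227),(.19,.206)]:
        q=L[k&(L[:,0]>.02)&(C[:,2]>z0)&(C[:,2]<z1)]; print('off',z0,len(q),q.mean(0) if len(q) else '')
E
```

```text
bar 387 14.488610204594563 0.590373957370207 0.18178076830539033
binmask 0.68 5665 ((237.64390563964844, 336.5048828125), (74.40118408203125, 228.91949462890625), 14.470295906066895)
0.1 196 [-0.066 -0.094  0.1  ] [ 0.054 -0.035  0.12 ] [ 0.    -0.073  0.109]
0.12 199 [-0.058 -0.094  0.12 ] [ 0.054 -0.041  0.14 ] [-0.012 -0.092  0.13 ]
0.14 215 [-0.067 -0.094  0.14 ] [ 0.053 -0.035  0.16 ] [-0.026 -0.071  0.15 ]
0.16 100 [-0.082 -0.072  0.16 ] [-0.03 -0.04  0.18] [-0.04  -0.05   0.169]
0.18 123 [-0.093 -0.072  0.18 ] [-0.043 -0.04   0.2  ] [-0.055 -0.049  0.189]
0.2 111 [-0.106 -0.072  0.2  ] [-0.057 -0.039  0.22 ] [-0.069 -0.049  0.211]
0.22 218 [-0.116 -0.07   0.22 ] [-0.071 -0.039  0.24 ] [-0.101 -0.053  0.233]
0.24 114 [-0.108 -0.07   0.24 ] [-0.085 -0.039  0.251] [-0.095 -0.054  0.244]
backwall [ 0.04081611 -0.09857827] [0.07709923 0.1007106 ] [ 0.07142088 -0.0024626 ] yaw err [-0.02104363  0.06990837]
off 0.205 209 [0.05156052 0.06384135]
off 0.19 303 [0.05141917 0.00516723]
```

```bash
cat >> h.py <<'E'
Y=np.radians(14.4); B=np.array([.601,-.111]); BR=np.array([[np.cos(Y),-np.sin(Y)],[np.sin(Y),np.cos(Y)]])
def b2w(x,y,z): return np.r_[B+BR@[x,y],z]
def go(x,y,z):
    p,M,o=pose(); t=b2w(x,y,z); ang=np.arctan2(M[1,0],M[0,0])
    print('delta',(M.T@(t-p)).round(4),'spin',np.degrees((ang-Y)).round(2),'at bin',(BR.T@(p[:2]-B)).round(4),p[2].round(4),o['t'],'F',np.round(o['contact_force'],2))
E
python3 -c "
from h import *
go(-.155,-.057,.222)"
```

```text
delta [ 0.3621 -0.3186  0.0173] spin 6.39 at bin [-0.4794 -0.4139] 0.2393 1.3 F [0.34 0.43 0.21]
```

Request:
send_rows(
  deltas="0.03 -0.025 0 0;0.06 -0.055 0 0;0.095 -0.085 0 0;0.13 -0.115 0 0;0.165 -0.145 0 0",
  claw=0,
)

```text
t: 1.8
eef_pos: [0.343, -0.4354, 0.2395]
tool_rot: [0.0, 0.984, 0.18, 0.0]
contact_force: [0.5, -0.9, 0.3]
gripper_width: 0.143
grasp_force: 0.0
```

Request:
send_rows(
  deltas="0.035 -0.03 0 0;0.07 -0.06 0 0;0.105 -0.09 0 0;0.135 -0.12 0 0;0.165 -0.15 0 0",
)

```text
t: 2.3
eef_pos: [0.4441, -0.2365, 0.2396]
tool_rot: [0.0, 0.984, 0.181, 0.0]
contact_force: [0.5, -0.3, -0.2]
gripper_width: -0.0
grasp_force: 0.0
```

```bash
python3 -c "
from h import *
go(-.155,-.057,.222)"
```

```text
delta [ 0.0309 -0.0222  0.0176] spin 6.4 at bin [-0.1832 -0.0825] 0.2396 2.3 F [ 0.53 -0.31 -0.15]
```

Request:
send_rows(
  deltas="0.015 -0.012 0.009 3;0.028 -0.021 0.0175 6.4;0.028 -0.021 0.0175 6.4;0.028 -0.021 0.0175 6.4",
)

```text
t: 2.7
eef_pos: [0.4619, -0.2091, 0.2219]
tool_rot: [0.0, 0.992, 0.126, -0.0]
contact_force: [-0.1, -0.3, 0.6]
gripper_width: 0.001
grasp_force: 0.0
```

```bash
python3 -c "
from h import *
go(-.155,-.057,.222)
a=bot.read_camera('wrist'); save(a,'w1.png')
"
```

```text
delta [ 0.0042 -0.0034 -0.0001] spin 0.09 at bin [-0.1591 -0.0604] 0.2219 2.7 F [-0.09 -0.27  0.58]
```

View pics/w1.png

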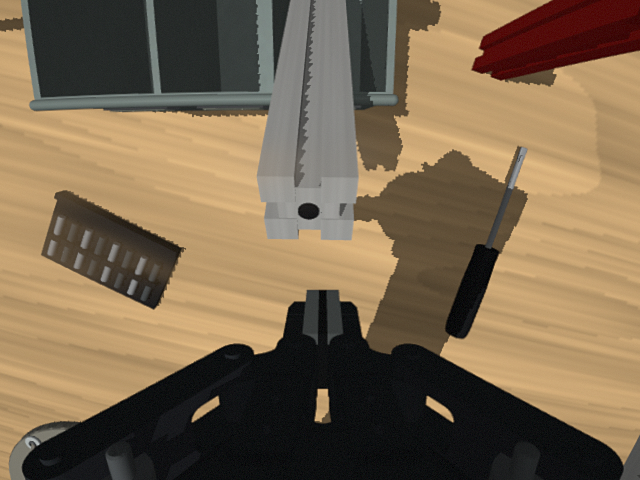

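The view shows the profile's end at col 309, rows 180–240, with the shut fingers just in front at col 323. I need about 5 mm toward +y, then I'll start the push.

Request:
send_rows(
  deltas="0.005 -0.005 0 0;0.015 -0.005 0 0;0.025 -0.005 0 0;0.033 -0.005 0 0;0.040 -0.005 0 0",
)

```text
t: 3.25
eef_pos: [0.5004, -0.1937, 0.2218]
tool_rot: [0.0, 0.992, 0.125, -0.0]
contact_force: [-1.2, -0.4, 0.2]
gripper_width: 0.004
grasp_force: 0.6
```

Request:
send_rows(
  deltas="0.008 0 -0.001 0;0.016 0 -0.002 0;0.024 0 -0.003 0;0.032 0 -0.004 0;0.040 0 -0.005 0",
)

```text
t: 3.75
eef_pos: [0.5393, -0.1849, 0.2289]
tool_rot: [0.001, 0.992, 0.125, 0.0]
contact_force: [-9.6, -1.9, 23.5]
gripper_width: 0.003
grasp_force: 0.4
```

```bash
python3 -c "
from h import *
go(.022,-.055,.245)
a=bot.read_camera('wrist'); save(a,'w2.png')
"
```

```text
delta [ 0.1002 -0.0013 -0.016 ] spin -0.07 at bin [-0.0782 -0.0562] 0.2289 3.75 F [-9.63 -1.95 23.47]
```

View pics/w2.png

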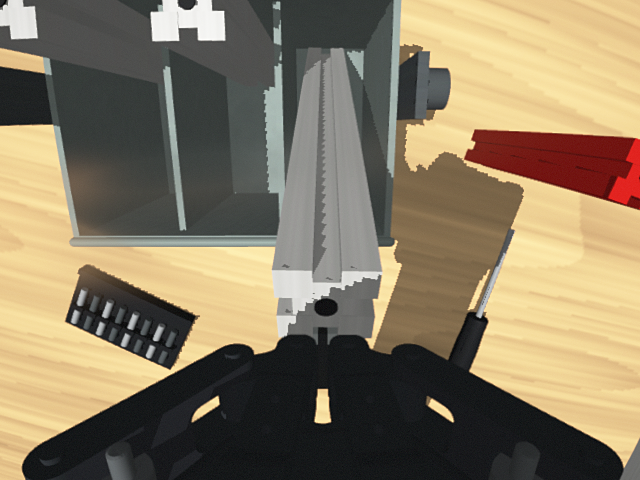

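The picture shows the profile's end face at (325,305), tipping up and now under the finger knuckles. The 23 N vertical force means the edge rides high on the fingers, so I'll raise the tool.

Request:
send_rows(
  deltas="-0.001 0 -0.004 0;-0.001 0 -0.008 0;-0.001 0 -0.012 0;-0.001 0 -0.012 0",
)

```text
t: 4.2
eef_pos: [0.5376, -0.1841, 0.2392]
tool_rot: [0.0, 0.992, 0.125, 0.0]
contact_force: [0.7, 1.0, 2.0]
gripper_width: -0.0
grasp_force: 0.3
```

```bash
cat >> h.py <<'E'
def prof():
    a=bot.read_camera('top'); C=cloud(a,np.ones((480,640),bool)); L=(C[:,:2]-B)@BR
    k=(L[:,1]>-.094)&(L[:,1]<-.034)&(L[:,0]<.1)&(L[:,0]>-.14)&(C[:,2]>.19); P=np.c_[L[k],C[k,2]]
    for z in np.arange(.19,.36,.015):
        q=P[(P[:,2]>z)&(P[:,2]<z+.015)]
        if len(q)>5: print(round(z,3),len(q),q.min(0).round(3),q.max(0).round(3))
    return a
E
python3 -c "
from h import *
go(.022,-.055,.26)
prof()
"
```

```text
delta [ 1.016e-01 -1.000e-04 -2.070e-02] spin -0.01 at bin [-0.0795 -0.0551] 0.2392 4.2 F [0.69 1.   2.03]
0.19 65 [-0.04  -0.085  0.19 ] [ 0.072 -0.042  0.205]
0.205 46 [-0.047 -0.072  0.205] [-0.011 -0.041  0.219]
0.22 52 [-0.085 -0.07   0.22 ] [-0.017 -0.041  0.235]
0.235 45 [-0.087 -0.069  0.235] [-0.023 -0.041  0.25 ]
0.25 25 [-0.083 -0.053  0.25 ] [-0.03  -0.041  0.265]
0.265 18 [-0.048 -0.049  0.265] [-0.035 -0.042  0.275]
```

Request:
send_rows(
  deltas="0.006 0 -0.004 0;0.012 0 -0.007 0;0.018 0 -0.009 0;0.024 0 -0.011 0;0.030 0 -0.013 0",
)

```text
t: 4.75
eef_pos: [0.5672, -0.1764, 0.2519]
tool_rot: [-0.0, 0.992, 0.125, 0.0]
contact_force: [-0.0, 0.7, 0.3]
gripper_width: 0.0
grasp_force: 0.1
```

Request:
send_rows(
  deltas="0.006 0 -0.001 0;0.012 0 -0.002 0;0.018 0 -0.003 0;0.024 0 -0.004 0;0.028 0 -0.005 0",
)

```text
t: 5.25
eef_pos: [0.5942, -0.1695, 0.2568]
tool_rot: [-0.0, 0.992, 0.125, 0.0]
contact_force: [-1.0, 0.1, 1.2]
gripper_width: -0.0
grasp_force: 0.1
```

```bash
python3 -c "
from h import *
go(.022,-.055,.26)
prof()
"
```

```text
delta [ 0.0432  0.0001 -0.0032] spin -0.0 at bin [-0.0212 -0.0549] 0.2568 5.25 F [-1.    0.14  1.21]
0.19 28 [ 0.014 -0.092  0.19 ] [ 0.073 -0.036  0.205]
0.205 13 [ 0.018 -0.048  0.206] [ 0.033 -0.042  0.22 ]
0.22 11 [ 0.015 -0.048  0.223] [ 0.031 -0.042  0.235]
0.235 8 [ 0.015 -0.047  0.238] [ 0.027 -0.042  0.248]
0.25 20 [-0.029 -0.054  0.251] [ 0.026 -0.041  0.264]
0.265 15 [-0.029 -0.052  0.265] [ 0.023 -0.042  0.28 ]
0.295 9 [-0.03  -0.042  0.295] [-0.024 -0.034  0.308]
```

Request:
send_rows(
  deltas="0.004 0 -0.001 0;0.008 0 -0.001 0;0.012 0 -0.002 0;0.016 0 -0.002 0;0.019 0 -0.003 0",
)

```text
t: 5.8
eef_pos: [0.6123, -0.1648, 0.2597]
tool_rot: [-0.0, 0.992, 0.125, -0.0]
contact_force: [-0.3, -0.1, -0.1]
gripper_width: 0.001
grasp_force: 0.0
```

Request:
send_rows(
  deltas="0.002 0 0 0;0.004 0 0 0;0.006 0 0 0;0.008 0 0 0;0.01 0 0 0",
)

```text
t: 6.3
eef_pos: [0.6218, -0.1625, 0.2598]
tool_rot: [0.0, 0.992, 0.125, -0.0]
contact_force: [-0.1, -0.1, -0.0]
gripper_width: -0.005
grasp_force: 0.0
```

```bash
python3 -c "
from h import *
go(.022,-.055,.26)
prof()
"
```

```text
delta [ 0.0147 -0.0001 -0.0002] spin -0.02 at bin [ 0.0073 -0.0551] 0.2598 6.3 F [-0.08 -0.1  -0.01]
0.19 11 [ 0.047 -0.058  0.19 ] [ 0.072 -0.038  0.203]
0.235 6 [ 0.045 -0.044  0.237] [ 0.053 -0.043  0.245]
0.25 15 [-0.001 -0.061  0.25 ] [ 0.052 -0.043  0.265]
0.265 17 [-0.001 -0.055  0.266] [ 0.05  -0.041  0.279]
0.295 8 [-0.002 -0.04   0.299] [ 0.005 -0.036  0.308]
```

Request:
send_rows(
  deltas="0.0015 0 0 0;0.003 0 0 0;0.0045 0 0 0;0.006 0 0 0;0.007 0 0 0",
)

```text
t: 6.85
eef_pos: [0.6286, -0.1607, 0.2598]
tool_rot: [-0.0, 0.992, 0.125, 0.0]
contact_force: [0.5, -0.9, -0.4]
gripper_width: -0.001
grasp_force: 0.0
```

Request:
send_rows(
  deltas="0 0 0 0;0 0 0 0",
)

```text
t: 7.05
eef_pos: [0.6284, -0.1608, 0.2598]
tool_rot: [-0.0, 0.992, 0.125, -0.0]
contact_force: [-0.7, -0.6, -0.5]
gripper_width: 0.001
grasp_force: 0.0
```

```bash
python3 -c "
from h import *
go(.022,-.055,.26)
prof()
"
```

```text
delta [ 0.0078 -0.     -0.0002] spin -0.01 at bin [ 0.0142 -0.055 ] 0.2598 7.05 F [-0.74 -0.63 -0.48]
0.19 9 [ 0.056 -0.049  0.19 ] [ 0.071 -0.038  0.204]
0.235 6 [ 0.054 -0.044  0.235] [ 0.061 -0.043  0.245]
0.25 19 [ 0.005 -0.059  0.251] [ 0.062 -0.043  0.264]
0.265 22 [ 0.006 -0.06   0.266] [ 0.063 -0.041  0.279]
0.295 7 [ 0.005 -0.041  0.302] [ 0.011 -0.036  0.307]
0.31 8 [-0.    -0.044  0.31 ] [ 0.008 -0.038  0.324]
```

Upright now: its back face is vertical at x≈+62. I'll back off and check.

Request:
send_rows(
  deltas="-0.004 0 0 0;-0.012 0 0 0;-0.022 0 -0.005 0;-0.032 0 -0.01 0;-0.04 0 -0.01 0",
)

```text
t: 7.6
eef_pos: [0.5891, -0.1714, 0.2712]
tool_rot: [0.0, 0.992, 0.125, 0.001]
contact_force: [-0.2, 0.0, 0.3]
gripper_width: -0.003
grasp_force: 0.0
```

Request:
send_rows(
  deltas="0 -0.04 -0.01 0;0 -0.085 -0.01 0;0 -0.13 -0.01 0;0 -0.175 -0.01 0;0 -0.22 -0.01 0",
)

```text
t: 8.1
eef_pos: [0.534, 0.0436, 0.2802]
tool_rot: [0.0, 0.992, 0.125, 0.0]
contact_force: [0.8, 0.1, 0.4]
gripper_width: 0.0
grasp_force: 0.0
```

```bash
python3 -c "
from h import *
a=prof(); save(a,'t2.png')
lm(a,['bar_handle','profile_top','bin_sleeve'])
h=np.array(bot.landmark_of(a,'bar_handle')[0]['xyz']); print('handle bin',BR.T@(h[:2]-B))
go(.016,.41,.208)
"
```

```text
0.19 46 [ 0.036 -0.073  0.19 ] [ 0.07  -0.036  0.204]
0.205 37 [ 0.036 -0.073  0.205] [ 0.067 -0.043  0.22 ]
0.22 42 [ 0.036 -0.072  0.22 ] [ 0.065 -0.043  0.235]
0.235 45 [ 0.036 -0.074  0.235] [ 0.066 -0.043  0.25 ]
0.25 44 [ 0.036 -0.073  0.25 ] [ 0.066 -0.043  0.265]
0.265 119 [ 0.036 -0.074  0.265] [ 0.066 -0.043  0.28 ]
0.28 128 [ 0.036 -0.073  0.28 ] [ 0.066 -0.043  0.286]
bar_handle [0.5249 0.2469 0.209 ] 0.72
bar_handle [ 0.6589 -0.1517  0.0086] 0.6
profile_top [ 0.6628 -0.1585  0.2786] 0.62
profile_top [ 0.4599 -0.376  -0.0021] 0.29
handle bin [0.01529693 0.36558121]
delta [ 0.0419 -0.2459  0.0718] spin -0.03 at bin [-0.0261  0.1642] 0.28 8.35 F [-0.27 -0.53 -0.62]
```

View pics/t2.png

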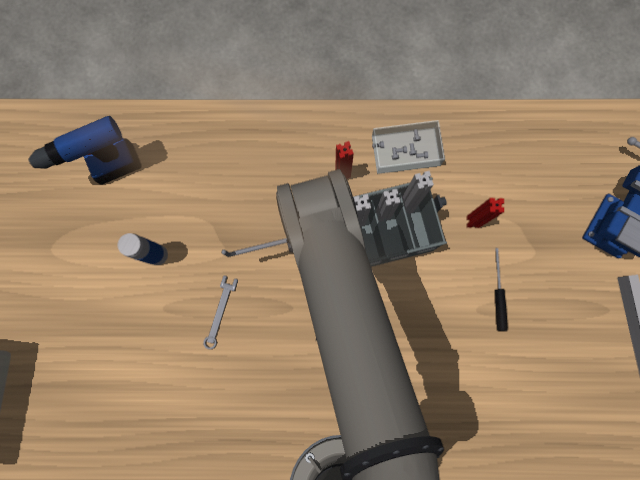

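All three silver profiles stand in a row at (363,203), (392,197) and (423,180), and the bar handle is at (228,254). Next I'll go beyond the handle and lower.

Request:
send_rows(
  deltas="0.008 -0.045 0 0;0.016 -0.09 0 0;0.024 -0.135 0 0;0.032 -0.18 0 0;0.04 -0.225 0 0",
)

```text
t: 8.85
eef_pos: [0.519, 0.2697, 0.2798]
tool_rot: [0.0, 0.992, 0.123, 0.0]
contact_force: [0.4, 0.2, 0.2]
gripper_width: -0.002
grasp_force: 0.0
```

Request:
send_rows(
  deltas="0.002 -0.021 0 0;0.002 -0.021 0.024 0;0.002 -0.021 0.048 0;0.002 -0.021 0.072 0;0.002 -0.021 0.072 0",
)

```text
t: 9.35
eef_pos: [0.5141, 0.2877, 0.2043]
tool_rot: [0.002, 0.992, 0.124, -0.003]
contact_force: [-0.3, -0.6, -1.3]
gripper_width: 0.002
grasp_force: 0.0
```

```bash
python3 -c "
from h import *
go(.016,.387,.208)
a=bot.read_camera('wrist'); save(a,'w3.png')
"
```

```text
delta [ 0.0011  0.0208 -0.0036] spin -0.19 at bin [0.015  0.4078] 0.2043 9.35 F [-0.27 -0.61 -1.3 ]
```

View pics/w3.png

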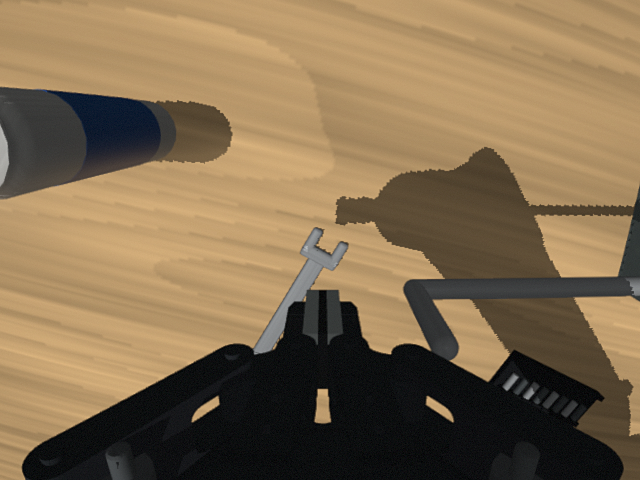

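The handle is just right of the shut fingers: base at (415,290), top at (440,350). I'll raise the tool 10 mm and push along tool +y.

Request:
send_rows(
  deltas="0.001 0.004 -0.01 0;0.001 0.012 -0.011 0;0.001 0.02 -0.011 0;0.001 0.03 -0.011 0;0.001 0.04 -0.011 0",
)

```text
t: 9.9
eef_pos: [0.526, 0.2524, 0.2196]
tool_rot: [-0.001, 0.992, 0.125, 0.001]
contact_force: [0.3, 2.8, 2.0]
gripper_width: -0.001
grasp_force: 1.2
```

Request:
send_rows(
  deltas="0 0.012 0 0;0 0.024 0 0;0 0.036 0 0;0 0.048 0 0;0 0.06 0 0",
)

```text
t: 10.4
eef_pos: [0.5407, 0.1935, 0.2188]
tool_rot: [-0.0, 0.992, 0.125, 0.0]
contact_force: [0.2, 2.9, 1.9]
gripper_width: -0.0
grasp_force: 1.3
```

```bash
python3 -c "
from h import *
go(.016,.172,.215)
a=bot.read_camera('wrist'); save(a,'w4.png')
"
```

```text
delta [-0.0013  0.1379  0.0038] spin -0.02 at bin [0.0173 0.3099] 0.2188 10.4 F [0.18 2.91 1.9 ]
```

View pics/w4.png

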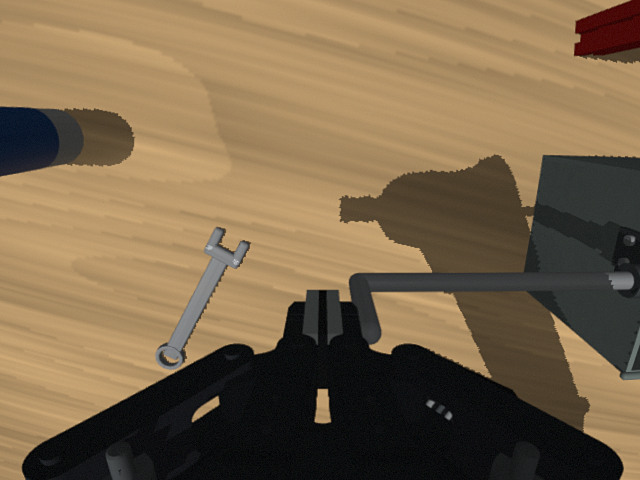

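Contact is clean, with the handle at (368,310) against the finger side at about 3 N. I'll continue.

Request:
send_rows(
  deltas="0 0.012 0 0;0 0.024 0 0;0 0.036 0 0;0 0.048 0 0;0 0.06 0 0",
)

```text
t: 10.95
eef_pos: [0.5555, 0.1352, 0.2187]
tool_rot: [0.0, 0.992, 0.125, -0.0]
contact_force: [-0.3, 2.7, 0.1]
gripper_width: -0.0
grasp_force: 1.2
```

Request:
send_rows(
  deltas="-0.001 0.012 0 0;-0.001 0.024 0 0;-0.001 0.036 0 0;-0.001 0.048 0 0;-0.001 0.056 0 0",
)

```text
t: 11.45
eef_pos: [0.5686, 0.0803, 0.2188]
tool_rot: [0.0, 0.992, 0.125, -0.0]
contact_force: [0.8, 2.6, 0.2]
gripper_width: -0.001
grasp_force: 1.1
```

Request:
send_rows(
  deltas="0 0.003 0 0;0 0.006 0 0;0 0.009 0 0;0 0.012 0 0;0 0.014 0 0",
)

```text
t: 11.95
eef_pos: [0.5717, 0.0683, 0.2188]
tool_rot: [0.0, 0.992, 0.125, -0.0]
contact_force: [0.4, 2.2, 0.2]
gripper_width: -0.0
grasp_force: 1.0
```

```bash
python3 -c "
from h import *
go(.016,.172,.215)
"
```

```text
delta [-0.0002  0.0089  0.0038] spin 0.0 at bin [0.0162 0.1809] 0.2188 11.95 F [0.43 2.16 0.21]
```

Request:
send_rows(
  deltas="0 0.0015 0 0;0 0.003 0 0;0 0.0045 0 0;0 0.006 0 0;0 0.0075 0 0",
)

```text
t: 12.45
eef_pos: [0.5736, 0.061, 0.2188]
tool_rot: [0.0, 0.992, 0.125, -0.0]
contact_force: [0.3, 2.8, -1.1]
gripper_width: 0.002
grasp_force: 1.0
```

Request:
send_rows(
  deltas="0 0.001 0 0;0 0.002 0 0;0 0.003 0 0;0 0.004 0 0;0 0.004 0 0",
)

```text
t: 12.95
eef_pos: [0.5743, 0.0585, 0.2188]
tool_rot: [-0.001, 0.992, 0.126, -0.0]
contact_force: [-0.6, 5.4, 0.8]
gripper_width: -0.0
grasp_force: 2.6
```

Request:
send_rows(
  deltas="0 0.001 0 0;0 0.002 0 0;0 0.003 0 0;0 0.004 0 0;0 0.004 0 0",
)

```text
t: 13.45
eef_pos: [0.5744, 0.058, 0.2188]
tool_rot: [-0.003, 0.992, 0.127, -0.001]
contact_force: [-3.0, 12.1, 0.5]
gripper_width: 0.0
grasp_force: 6.3
```

The force climbs to 12 N while the tool stays put, so the bar is at its dead stop. I'll withdraw and check.

Request:
send_rows(
  deltas="0 -0.01 0 0;0 -0.02 0 0;0 -0.03 -0.02 0;0 -0.035 -0.05 0;0 -0.035 -0.09 0",
)

```text
t: 13.95
eef_pos: [0.5656, 0.0874, 0.3083]
tool_rot: [0.0, 0.992, 0.126, -0.002]
contact_force: [0.4, 0.1, -0.2]
gripper_width: 0.002
grasp_force: 0.0
```

Request:
send_rows(
  deltas="-0.02 -0.03 0 0;-0.04 -0.07 0 0;-0.06 -0.11 0 0;-0.06 -0.15 0 0;-0.06 -0.19 0 0",
)

```text
t: 14.45
eef_pos: [0.4609, 0.2568, 0.3092]
tool_rot: [0.001, 0.992, 0.125, 0.001]
contact_force: [0.9, 0.5, -0.5]
gripper_width: 0.003
grasp_force: 0.0
```

```bash
python3 -c "
from h import *
a=prof(); cv2.imwrite('pics/t3.png',cv2.resize(cv2.cvtColor(a['img'][130:310,190:540],cv2.COLOR_RGB2BGR),None,fx=2,fy=2))
for d in bot.landmark_of(a,'bar_handle')[:2]: print(d['confidence'],BR.T@(np.array(d['xyz'][:2])-B),d['xyz'][2])
go(0,0,.3)
"
```

```text
0.19 37 [ 0.035 -0.094  0.19 ] [ 0.069 -0.043  0.205]
0.205 40 [ 0.036 -0.073  0.205] [ 0.066 -0.043  0.22 ]
0.22 43 [ 0.036 -0.071  0.22 ] [ 0.067 -0.042  0.235]
0.235 41 [ 0.035 -0.073  0.235] [ 0.066 -0.043  0.25 ]
0.25 55 [ 0.035 -0.073  0.25 ] [ 0.066 -0.043  0.265]
0.265 124 [ 0.036 -0.074  0.265] [ 0.067 -0.043  0.28 ]
0.28 115 [ 0.037 -0.073  0.28 ] [ 0.066 -0.043  0.285]
0.97 [0.01646716 0.15259896] 0.2105
delta [0.0416 0.3969 0.0085] spin 0.47 at bin [-0.0448  0.3966] 0.3094 14.55 F [ 0.09  0.23 -0.21]
```

View pics/t3.png

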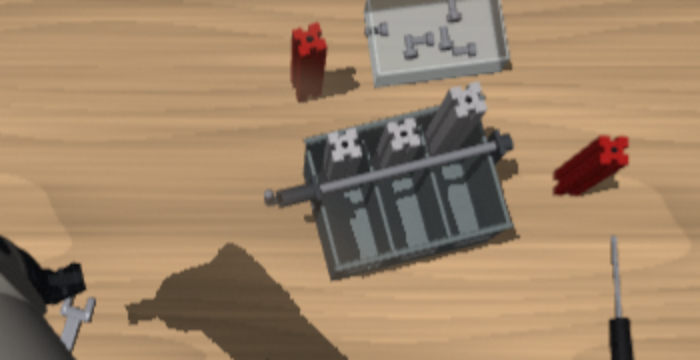

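The bar spans all three standing profiles, from (268,197) to the eye at (505,145). The handle is at bin y = 152.6 mm, so the bar is fully home. Everything else is undisturbed.

```bash
python3 -c "
from station import bot
print(bot.hand_in())"
```

```text
the job is handed in; nothing more can be done
None
```

The slumped profile now stands upright at the back wall beside the other two, the retaining bar is pushed home to its stop across all three, and the job was handed in at about 15 s.

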